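Try the sprung corners of a mirror mount

ROBOT

A 6-joint arm with a two-finger parallel gripper is mounted at the origin on the work surface; the furniture and walls round the work are solid. World frame = base frame: x ahead of the robot, y to its left, z up, the work surface at z = 0. Lengths are in mm, angles in rad, forces in N, time in s.
With the tool pointing down it reaches from about 300 to 775 mm from the base axis. Payload 14.6 kg.
Tool frame: the origin (TCP) lies at the very end of the fingers, on their centre line; the grasp point (between the pads) lies 19 mm behind it (r.tcp_to_grasp is the distance from the TCP to the grasp point, in mm); z points along the fingers, x is the direction in which the jaws open and shut, and the axes are right-handed (so a half turn about z gives the same grasp; the last joint's range is limited). The gripper opens to 85 mm and grips with 20 to 120 N. Pads are 22 mm wide; open, the fingers measure 114 mm over their backs; the gripper's body (76 mm by 85 mm) begins 54 mm behind the grasp point. The pads swing forward as they close: fully open they stand 13 mm farther back than shut.
Start: joints at [-1.27, 0.3, 1.521, -0, 1.321, -0.067], TCP at [197.752, -513.209, 200.081] pointing down, gripper open.
Joint ranges: [-3.03, 3.03], [-0.79, 2.21], [0.23, 2.52], [-1.04, 4.18], [0, 3.07], [-2.55, 2.55]. Speed limits (rad/s): [2.22, 2.22, 2.57, 3.14, 3.14, 3.14].

INTERFACE

Orientations are given as a unit quaternion [x, y, z, w].
In Python, from cell import readout, cams, r, models gives the robot as it stands.
- The arm moves only by the tool arm_command, never from a script. Its argument "steps" is a list of rows, each an object with "hand": the finger opening in m, from 0 to 0.0854; "offset": the shift along the tool's x, y, z in m, a list of three; "turn": the turn about the tool's z in degrees. A call has 1 to 5 rows; each row shifts and turns the commanded pose from where the row before left it, along the tool's axes as they then stand; what a row does not reach is not made up. A row lasts 1/10 s, in which the tool goes at most 50 mm and 8.59 degrees, less where a joint would pass 70% of its speed; a pose out of reach is approached as far as the arm can. A call with a gripper value outside its range is refused whole. The fingers move at their own pace and stop on an object; "force" is the grip in N (left out, the last holds). Time passes only in rows, so rows that do not move let the fingers close. It gives the time, the measured TCP pose, the force and the opening at its end, in the units of the state.
- readout.get_obs(): the state, without advancing time (a new reading comes with each control period).
- cams.get_image(name): name is "scene" or "top" or "wrist"; returns the picture (480x640x3 uint8, red, green, blue); there is no depth.
- cams.calibration(name): a dict with "K" (3x3 intrinsics, pixels), "extrinsics" (4x4, takes a point from world to camera coordinates). Camera axes: x right, y up, looking along -z (the intrinsics and any distortion apply to the point x, -y, -z); pixel columns grow to the right and rows downward; lengths in mm; the calibration is good to about 2 mm. The wrist camera is an equidistant fisheye: a pixel r from the principal point sees the ray r / f radians off the axis. A picture is of the moment at which its call begins: read the wrist's pose just before it. calibration takes no time and is no camera call; for the wrist camera it gives the pose at the moment of the call.
- r.sign_off(): hands the job in, once; it reports no verdict.
Trained networks look in the newest picture that a camera, given by its name, has taken for a name from the list of things; names that differ only in an ending like _2 or _b are one class to them, and where a whole thing is asked for, a point or a joint stands for the part that bears it (a point fixed in the world has none). Each returns a list of dicts, best first, with "score" (0 to 1); they miss things now and then, are a little off and sometimes report something else, mostly with a low value. They report only what shows in the picture. A call takes as long as a camera call.
- models.trace(camera, target): "pixels" (480x640 bool, what is visible of it) and "uv" ([column, row] in pixels, amid what is visible of it).
- models.landmark_of(camera, target): "uv" ([column, row] in pixels: a listed point, or the origin of a listed thing).
The state is a dict: "t": time; "q": joint angles; "qd": joint speeds; "tau": joint torques, N m; "tcp_pos": TCP position; "orientation": TCP orientation; "contact_force": force on the tool from outside, world axes, zero at the start; "wrist_torque": the same for the moment, N m; "opening": opening from 0.0 (shut) to 1.0 (fully open).
Only numpy, scipy, OpenCV 4.12 (cv2) and the standard library are available. Lean on these libraries where they do the work, as an engineer would, in place of code of your own. Each camera call takes 0.05 s, during which the arm holds its last target.

TASK

Check that both spring-backed corners of the drawing-projector's mirror mount work freely; nothing needs gripping. With the fingertips press down the blue pad until its pointer stands on its red mark, hold it there for a moment, and let it spring back up; then do the same with the yellow pad and its own mark. Work one corner at a time, never drive a pointer past its mark or pull the plate up, and leave the things standing around it where they are.

Things in the scene. Friction and masses are not known exactly. Their poses are not given: they have to be found in the camera images.
- mount: Sprung mirror mount fixed to the table: 190 mm square steel base under a tilt plate (180 mm square, 8 mm thick) with a mirror. Origin: centre of the underside, z up. Ball pivot at its corner x = -70, y = -70 mm, on the far side from the robot at yaw 2.36; blue pad at x = 70, y = -70, yellow pad at x = -70, y = 70. Both tilt axes are level, 85 mm above the table.
- blue_pad (a point): Centre of the top of the blue round press pad (34 mm across) on the tilt plate; 95 mm above the table at rest, moves with the plate. A spring pushes back about 0.25 N per mm (3 to 8 N at the mark) and lifts the pad again on release. Pressed at its middle it turns only blue_tilt. It is 140 mm from its axis and sinks 0.7 mm per 1 mm that its pointer tip sinks.
- blue_tip (a point): Tip of the blue corner's pointer (black bar, orange end 3 mm thick), 60 mm outward from the blue pad along the mount's +x, 200 mm from its axis; 85 mm above the table at rest, moves with the plate. An upright white scale, its top 98 mm above the table, stands beside it, 42 to 74 mm outward of the pad.
- blue_mark (a point): Middle of the red mark on the blue corner's white scale: a red sliding collar round the scale, 36 mm wide and 10 mm high, set somewhere 18 to 38 mm below the resting pointer tip. Fixed during the job. Compare its height with that of the blue pointer tip.
- blue_tilt (a joint): Tilt of the plate when its blue corner is pressed, rad: 0 at rest, growing as the blue pad goes down (pad drop = 140 mm x sin), end stop at 0.28; negative if the corner is pulled up.
- yellow_pad (a point): Centre of the top of the yellow round press pad (34 mm across) on the tilt plate; 95 mm above the table at rest, moves with the plate. A spring pushes back about 0.25 N per mm (3 to 8 N at the mark) and lifts the pad again on release. Pressed at its middle it turns only yellow_tilt. It is 140 mm from its axis and sinks 0.7 mm per 1 mm that its pointer tip sinks.
- yellow_tip (a point): Tip of the yellow corner's pointer (black bar, orange end 3 mm thick), 60 mm outward from the yellow pad along the mount's +y, 200 mm from its axis; 85 mm above the table at rest, moves with the plate. An upright white scale, its top 98 mm above the table, stands beside it, 42 to 74 mm outward of the pad.
- yellow_mark (a point): Middle of the red mark on the yellow corner's white scale: a red sliding collar round the scale, 36 mm wide and 10 mm high, set somewhere 18 to 38 mm below the resting pointer tip. Fixed during the job. Compare its height with that of the yellow pointer tip.
- yellow_tilt (a joint): Tilt of the plate when its yellow corner is pressed, rad: 0 at rest, growing as the yellow pad goes down (pad drop = 140 mm x sin), end stop at 0.28; negative if the corner is pulled up.
- ink: Small ink bottle with black cap, 42 mm across, 60 mm high, standing loose near the mount; origin at the centre of its underside. To be left alone.
- spool: Wooden spool of red thread, 31 mm across, 40 mm high, standing loose near the mount; origin at the centre of its underside. To be left alone.
- rubber: Blue and white eraser, 25 x 43 x 15 mm, lying loose near the mount; origin at the centre of its underside. To be left alone.
- tube: White paint tube, 34 x 120 x 26 mm, lying loose near the mount; origin at the centre of its underside, long axis y. To be left alone.

How it is judged (in metres and radians):
On the way, in this order (a step that is already met when the one before it is completed fails the run):
1. the blue pointer stands on its red mark, pressed by the fingers, the yellow corner at rest (z of blue_tip in the frame of blue_mark between -0.005 and 0.005 m and value of joint yellow_tilt between -0.04 and 0.05 rad and contact force between the fingers and mount above 0.5 N), for 0.3 s.
2. the blue corner is released and back at rest (value of joint blue_tilt between -0.025 and 0.025 rad and value of joint yellow_tilt between -0.025 and 0.025 rad), for 0.1 s.
3. the yellow pointer stands on its red mark, pressed by the fingers, the blue corner at rest (z of yellow_tip in the frame of yellow_mark between -0.005 and 0.005 m and value of joint blue_tilt between -0.04 and 0.05 rad and contact force between the fingers and mount above 0.5 N), for 0.3 s.
At the end, for the whole second after the job is handed in: Both corners have been pressed to their marks in turn (pointer tip within 5 mm of the middle of the mark for 0.3 s, pressed by the fingers) and released: both tilts are within 0.025 rad of rest, and ink bottle, spool, eraser and tube are within 20 mm of where they stood (all of step 2 and distance of each of ink, spool, rubber, tube from where it was at the start of the episode below 0.02 m); the robot touches nothing.
It fails at once if the blue pointer is driven past its mark (tip more than 10 mm below the mark's middle) (z of blue_tip in the frame of blue_mark below -0.01 m).
It fails at once if the yellow pointer is driven past its mark (tip more than 10 mm below the mark's middle) (z of yellow_tip in the frame of yellow_mark below -0.01 m).
It fails at once if the plate is pulled or levered up (value of joint any of blue_tilt, yellow_tilt below -0.04 rad).
It fails at once if the ink bottle, spool, eraser or tube is moved by more than 20 mm, lifted or carried (distance of any of ink, spool, rubber, tube from where it was at the start of the episode above 0.02 m).
It also fails if it takes over 42 s, if anything falls off the work surface, if the arm or the gripper's body presses on something with over 40 N, if the wrist force passes 120 N, or if a joint passes its speed limit or range.

## Working session

There is one attempt and no reset: what is moved stays moved. The work goes in short steps, Python scripts to look and compute and a tool call to move; the robot and the scene stay as the last step left them, time stands still between calls to the robot, and variables do not carry over. Pictures are saved under pics/ and viewed, and the job is handed in when it is done.

Besides the shell and the picture viewer there is one more tool, called as a command line: name --argument value ..., lists and objects as JSON in quotes. arm_command: Moves the arm, as the interface text tells. Its arguments: {"type":"object","properties":{"steps":{"type":"array","items":{"type":"object","properties":{"hand":{"type":"number"},"offset":{"type":"array","items":{"type":"number"}},"turn":{"type":"number"}}}},"force":{"type":"number"}},"required":["steps"]}

```bash
mkdir -p pics; ls
python3 - <<'E'
from cell import readout,cams,r,models
import cv2,numpy as np
o=readout.get_obs();print(o)
for n in("scene","top","wrist"):
    im=cams.get_image(n);cv2.imwrite(f"pics/{n}0.png",im[:,:,::-1]);np.save(f"pics/{n}0.npy",im)
    c=cams.calibration(n);print(n,c)
    for t in("blue_pad","yellow_pad","blue_tip","yellow_tip","blue_mark","yellow_mark","mount"):
        print(t,[(d['score'],np.round(d['uv'],1).tolist()) for d in models.landmark_of(n,t)[:2]])
E
```

```text
pics
{'t': 0.0, 'q': array([-1.26961872e+00,  3.00480263e-01,  1.52160436e+00, -1.22093823e-05,
        1.32069709e+00, -6.66183665e-02]), 'qd': array([ 9.58659475e-04,  3.99391698e-04, -4.59475872e-04,  2.84408389e-04,
       -1.92795068e-03, -6.29588270e-06]), 'tau': array([ 2.13896660e-04, -5.43503666e+01, -3.61791551e+01, -6.43076692e-05,
        4.02351041e-03, -1.26942902e-05]), 'tcp_pos': array([ 197.65968837, -512.95606837,  199.5064639 ]), 'orientation': array([ 8.24488335e-01, -5.65878638e-01, -4.70359881e-04, -3.63672607e-04]), 'contact_force': array([-0.17170549,  0.55877233, -0.14447826]), 'wrist_torque': array([0.03537897, 0.00529174, 0.03287742]), 'opening': 1.0014631299899621}
scene {'K': array([[540.85373849,   0.        , 314.54871369],
       [  0.        , 540.85373849, 231.60708397],
       [  0.        ,   0.        ,   1.        ]]), 'extrinsics': array([[ 8.21622650e-01, -5.69982544e-01, -7.49135846e-03,
        -4.69231294e+02],
       [ 3.98352467e-01,  5.64720505e-01,  7.22776634e-01,
        -3.03192578e+02],
       [-4.07739541e-01, -5.96833855e-01,  6.91
[... 1137 characters left out ...]
.43, [296.2, 251.8])]
yellow_mark [(0.5, [317.4, 273.3])]
mount [(0.61, [367.7, 246.3])]
wrist {'K': array([[371.64829954,   0.        , 316.14003802],
       [  0.        , 371.64829954, 239.83357377],
       [  0.        ,   0.        ,   1.        ]]), 'extrinsics': array([[ 3.59534651e-01, -9.33131023e-01, -1.15257225e-03,
        -5.50143331e+02],
       [ 8.90437924e-01,  3.43453850e-01, -2.98596312e-01,
         3.93196804e+01],
       [ 2.79025338e-01,  1.06329427e-01,  9.54378811e-01,
        -3.81099084e+02],
       [ 0.00000000e+00,  0.00000000e+00,  0.00000000e+00,
         1.00000000e+00]])}
blue_pad []
yellow_pad []
blue_tip []
yellow_tip []
blue_mark []
yellow_mark []
mount []
```

Run:
```python
import cv2
a=cv2.imread("pics/scene0.png")
cv2.imwrite("pics/scene0z.png",cv2.resize(a[170:400,200:480],None,fx=2.6,fy=2.6,interpolation=cv2.INTER_CUBIC))
a=cv2.imread("pics/top0.png")
cv2.imwrite("pics/top0z.png",cv2.resize(a[150:350,240:500],None,fx=2.8,fy=2.8,interpolation=cv2.INTER_CUBIC))
```

```text
(no output)
```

View pics/scene0.png

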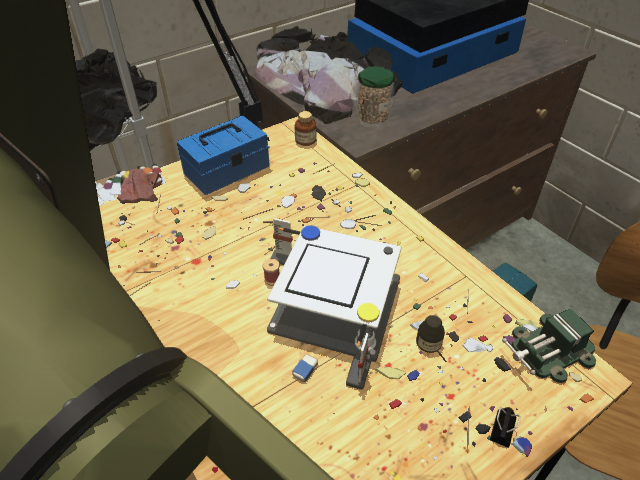

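View pics/scene0z.png

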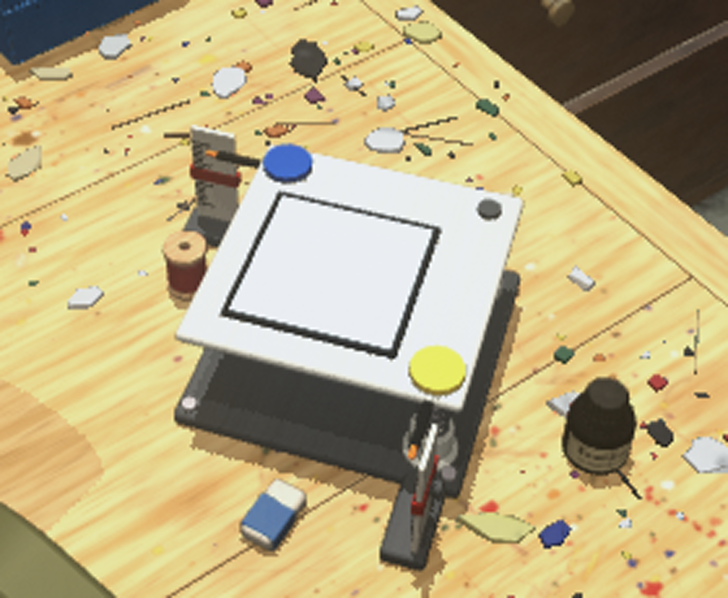

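View pics/top0z.png

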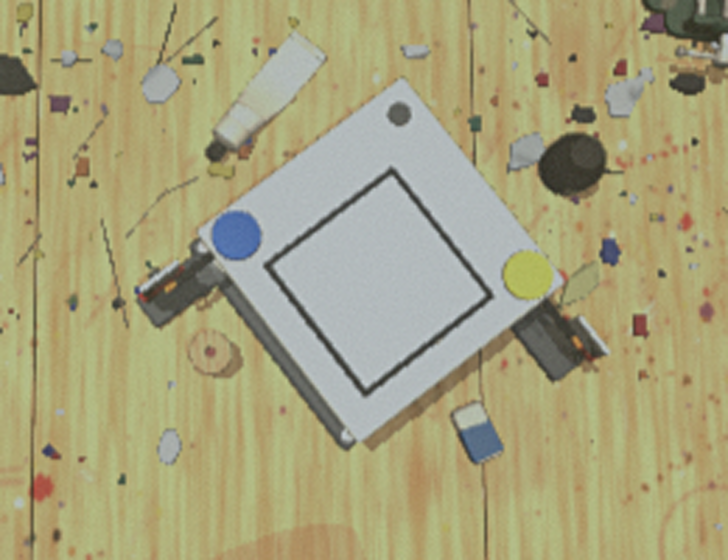

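The top view shows the blue pad at about (323,234) and the yellow pad at about (428,248), with the plate between them. In the scene view both collars show, blue at about (283,239) and yellow at about (364,356). Next I'll compute their positions.

```bash
cat > h.py <<'E'
import numpy as np,cv2
from cell import readout,cams,r,models
def ray(n,uv,c=None):
    c=c or cams.calibration(n);K=c['K'];E=c['extrinsics'];R=E[:3,:3];t=E[:3,3]
    x=(uv[0]-K[0,2])/K[0,0];y=(uv[1]-K[1,2])/K[1,1]
    if n=='wrist':
        a=np.hypot(x,y);d=np.array([x/a*np.sin(a),-y/a*np.sin(a),-np.cos(a)])
    else: d=np.array([x,-y,-1.])
    return -R.T@t,R.T@d
def proj(n,P,c=None):
    c=c or cams.calibration(n);K=c['K'];E=c['extrinsics'];p=E[:3,:3]@np.asarray(P,float)+E[:3,3]
    q=np.array([p[0],-p[1],-p[2]])
    if n=='wrist':
        s=np.hypot(q[0],q[1]);a=np.arctan2(s,q[2]);xy=q[:2]/s*a
    else: xy=q[:2]/q[2]
    return K[0,0]*xy[0]+K[0,2],K[1,1]*xy[1]+K[1,2]
def atz(n,uv,z,c=None):
    o,d=ray(n,uv,c);return o+d*(z-o[2])/d[2]
def onplane(n,uv,P,nrm,c=None):
    o,d=ray(n,uv,c);return o+d*np.dot(np.asarray(P)-o,nrm)/np.dot(d,nrm)
E
python3 - <<'E'
from h import *
def cen(im,lo,hi,box):
    h=cv2.cvtColor(im,cv2.COLOR_RGB2HSV);m=cv2.inRange(h,lo,hi)
    M=np.zeros_like(m);x0,y0,x1,y1=box;M[y0:y1,x0:x1]=m[y0:y1,x0:x1]
    n,l,s,c=cv2.connectedComponentsWithStats(M);k=1+np.argmax(s[1:,4]);return c[k],s[k]
Ps={}
for n,bb,yb in(("scene",(295,220,325,245),(350,295,385,325)),("top",(305,215,345,255),(410,230,450,265))):
    im=np.load(f"pics/{n}0.npy")
    b,sb=cen(im,(100,100,60),(130,255,255),bb);y,sy=cen(im,(22,100,100),(38,255,255),yb)
    B=atz(n,b,95);Y=atz(n,y,95);print(n,b,sb,y,sy,B.round(1),Y.round(1),np.linalg.norm(B-Y))
    Ps[n]=(B,Y)
B=(Ps['scene'][0]+Ps['top'][0])/2;Y=(Ps['scene'][1]+Ps['top'][1])/2
C=(B+Y)/2;d=B-Y;yaw=np.arctan2(d[1],d[0])+np.pi/4;print("centre",C,"yaw",yaw)
ex=np.array([np.cos(yaw),np.sin(yaw),0]);ey=np.array([-ex[1],ex[0],0])
np.savez("m.npz",B=B,Y=Y,ex=ex,ey=ey,C=C)
for n in("scene","top"):print(n,"btip",proj(n,[*(B+60*ex)[:2],85]),"ytip",proj(n,[*(Y+60*ey)[:2],85]))
a=cv2.imread("pics/scene0.png");
z1=cv2.resize(a[210:265,260:325],None,fx=10,fy=10,interpolation=cv2.INTER_NEAREST)
z2=cv2.resize(a[315:390,330:400],None,fx=8,fy=8,interpolation=cv2.INTER_NEAREST)
cv2.imwrite("pics/z1.png",z1);cv2.imwrite("pics/z2.png",z2)
E
```

```text
scene [310.16915423 232.08955224] [301 226  19  14 201] [367.815625 312.090625] [357 303  22  19 320] [570.5  11.4  95. ] [ 542.6 -184.8   95. ] 198.1897019687551
top [323.93333333 233.63555556] [316 226  17  17 225] [428.05726872 247.95154185] [420 240  17  17 227] [570.4  14.2  95. ] [ 543.1 -181.2   95. ] 197.31735858388345
centre [556.66362182 -85.10441868  95.        ] yaw 2.216350386816857
scene btip (np.float64(278.2413973137839), np.float64(228.61207291482185)) ytip (np.float64(356.67975961434905), np.float64(346.5668637052741))
top btip (np.float64(299.20669521817604), np.float64(253.3847485793176)) ytip (np.float64(447.5495544020038), np.float64(273.8915910170191))
```

View pics/z1.png

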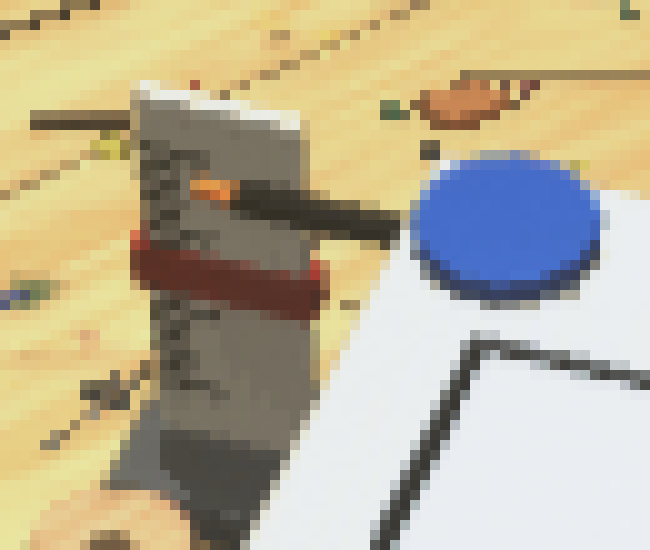

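View pics/z2.png

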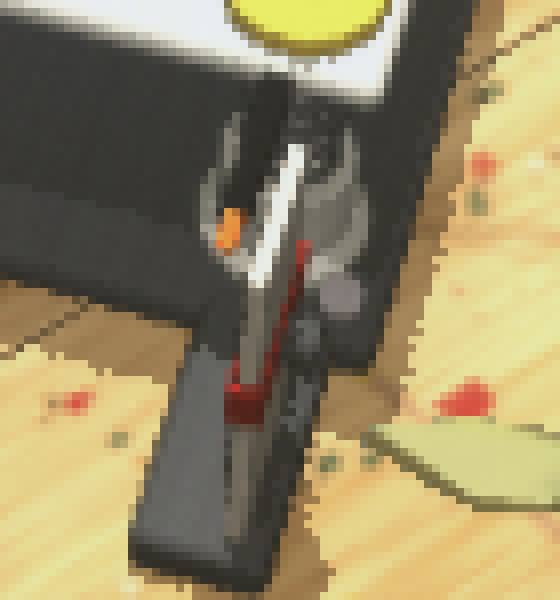

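Run:
```python
from h import *
m=np.load("m.npz");B,Y,ex,ey=m['B'],m['Y'],m['ex'],m['ey']
loc=lambda P,O:np.round([np.dot(P-O,ex),np.dot(P-O,ey),P[2]],1)
print("blue scale top",[loc(atz('scene',uv,98),B) for uv in((274.7,218.8),(290,222.8))])
P=atz('scene',(282.3,221),98);print(loc(P,B))
s=np.dot(P-B,ey)
for off in (-6,-2,0,2):
  print(off,[loc(onplane('scene',uv,B+(s+off)*ey,ey),B) for uv in((279.5,228.9),(274,235.2),(274,238.5),(283,236.5),(283,240.2),(291,238),(291,241.8))])
print("yellow scale top",[loc(atz('scene',uv,98),Y) for uv in((361.8,350.5),(366,333.5))])
print("ends",[loc(onplane('scene',uv,Y+75*ey,ey),Y) for uv in((361.8,350.5),(360.5,363.8),(360.5,367.8))])
print("tipY",loc(atz('scene',(358.5,345.5),85),Y),"tipB",loc(atz('scene',(279.5,228.9),85),B))
```

```text
blue scale top [array([69.7, -9.5, 98. ]), array([39.8, -7.9, 98. ])]
[54.6 -8.2 98. ]
-6 [array([ 63.8, -14.2,  70.4]), array([ 75.9, -14.2,  50.7]), array([ 76.5, -14.2,  41.8]), array([ 57.8, -14.2,  52.7]), array([ 58.3, -14.2,  42.8]), array([ 42. , -14.2,  53.5]), array([ 42.4, -14.2,  43.5])]
-2 [array([ 62.1, -10.2,  74.5]), array([ 74.1, -10.2,  54.9]), array([ 74.7, -10.2,  46.1]), array([ 56.1, -10.2,  56.9]), array([ 56.6, -10.2,  47.1]), array([ 40.3, -10.2,  57.7]), array([ 40.7, -10.2,  47.7])]
0 [array([61.2, -8.2, 76.6]), array([73.2, -8.2, 57. ]), array([73.7, -8.2, 48.3]), array([55.2, -8.2, 59. ]), array([55.7, -8.2, 49.3]), array([39.5, -8.2, 59.8]), array([39.9, -8.2, 49.9])]
2 [array([60.3, -6.2, 78.6]), array([72.3, -6.2, 59.1]), array([72.8, -6.2, 50.4]), array([54.4, -6.2, 61.1]), array([54.9, -6.2, 51.4]), array([38.7, -6.2, 61.9]), array([39.1, -6.2, 52. ])]
yellow scale top [array([-10.4,  72.9,  98. ]), array([-8.8, 42.6, 98. ])]
ends [array([-10.8,  75. , 101.1]), array([-10.7,  75. ,  67. ]), array([-11.2,  75. ,  56.6])]
tipY [-2.1 57.4 85. ] tipB [57.6  0.  85. ]
```

Run:
```python
from h import *
from scipy.spatial.transform import Rotation as R
o=readout.get_obs();c=cams.calibration('wrist');E=c['extrinsics'];p=-E[:3,:3].T@E[:3,3]
Rt=R.from_quat(o['orientation']).as_matrix()
print("tool axes",Rt.round(3).tolist());print("cam in tool",Rt.T@(p-o['tcp_pos']),"look",Rt.T@(E[:3,:3].T@[0,0,-1]))
m=np.load("m.npz");
for k in 'BY':
    d=m[k]-o['tcp_pos'];print(k,m[k],d,Rt.T@d)
print(m['ex'],m['ey'])
```

```text
tool axes [[0.36, -0.933, -0.0], [-0.933, -0.36, 0.0], [-0.0, 0.0, -1.0]]
cam in tool [   0.58868001  -76.27298074 -174.75398702] look [-0.00103791  0.29858224  0.95438334]
B [570.44592082  12.8070226   95.        ] [ 372.71653761  526.00953775 -105.0617455 ] [-356.82114725 -536.91554481  105.08086505]
Y [ 542.88132282 -183.01585996   95.        ] [ 345.15193962  330.1866552  -105.0617455 ] [-184.0035005  -440.78818538  105.0692462 ]
[-0.6016411   0.79876654  0.        ] [-0.79876654 -0.6016411   0.        ]
```

View pics/wrist0.png

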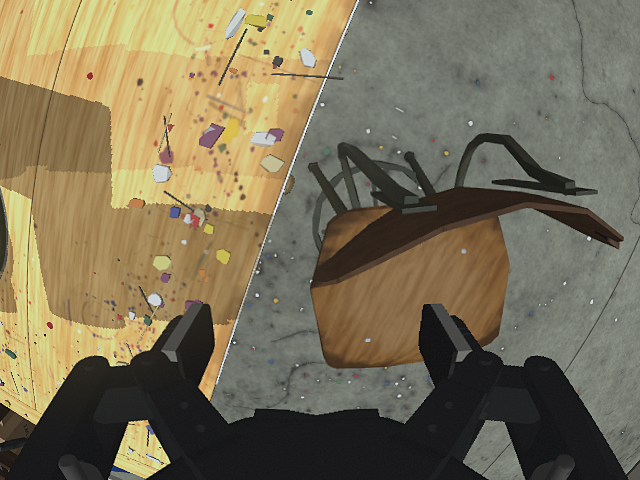

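arm_command --steps '[{"hand": 0,"offset": [-0.025,-0.038,0]},{"hand": 0,"offset": [-0.025,-0.038,0]},{"hand": 0,"offset": [-0.025,-0.038,0]},{"hand": 0,"offset": [-0.025,-0.038,0]},{"hand": 0,"offset": [-0.025,-0.038,0]}]' --force 20

```text
schema error: expected keys hand, offset, turn
```

arm_command --steps '[{"hand": 0,"offset": [-0.02,-0.038,0]},{"hand": 0,"offset": [-0.02,-0.038,0]},{"hand": 0,"offset": [-0.02,-0.038,0]},{"hand": 0,"offset": [-0.02,-0.038,0]},{"hand": 0,"offset": [-0.0,-0.0,0]}]'

```text
schema error: expected keys hand, offset, turn
```

Run:
```python
from h import *
o=readout.get_obs();print(o['t'],o['tcp_pos'],o['opening'])
im=cams.get_image('wrist');cv2.imwrite("pics/w1.png",im[:,:,::-1])
```

```text
1.2 [ 197.72938321 -513.20251516  200.0617455 ] 1.000510150890628
```

View pics/w1.png

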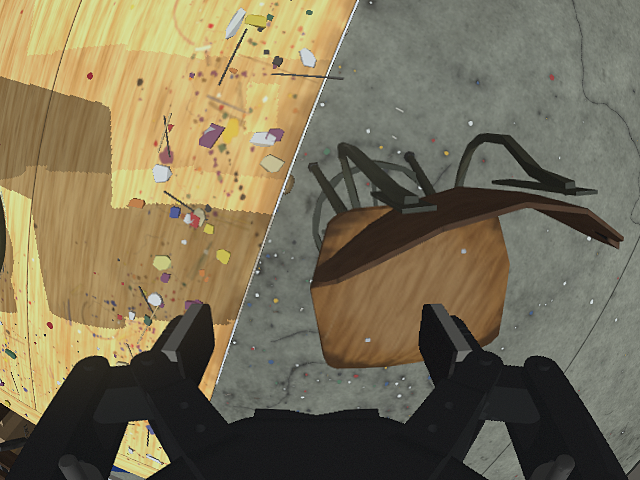

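arm_command --steps '[{"hand": 0,"offset": [-0.025,-0.038,0],"turn": 0},{"hand": 0,"offset": [-0.025,-0.038,0],"turn": 0},{"hand": 0,"offset": [-0.025,-0.038,0],"turn": 0},{"hand": 0,"offset": [-0.025,-0.038,0],"turn": 0},{"hand": 0,"offset": [-0.025,-0.038,0],"turn": 0}]' --force 20

```text
t: 1.75
tcp_pos: [330.8, -326.7, 200.2]
orientation: [0.824, -0.566, 0.0, 0.0]
contact_force: [0.5, 0.0, -0.5]
opening: 0.147
```

arm_command --steps '[{"hand": 0,"offset": [-0.025,-0.038,0],"turn": 0},{"hand": 0,"offset": [-0.02,-0.03,0],"turn": 0},{"hand": 0,"offset": [0,0,0],"turn": 0}]'

```text
t: 2.05
tcp_pos: [379.1, -259.1, 200.3]
orientation: [0.826, -0.564, 0.0, -0.0]
contact_force: [0.5, -1.1, 0.1]
opening: 0.002
```

Run:
```python
from h import *
o=readout.get_obs();print(o['t'],o['tcp_pos'],o['opening'])
im=cams.get_image('wrist');cv2.imwrite("pics/w2.png",im[:,:,::-1])
```

```text
2.05 [ 379.09786965 -259.06206452  200.32078673] 0.0022492806567115872
```

View pics/w2.png

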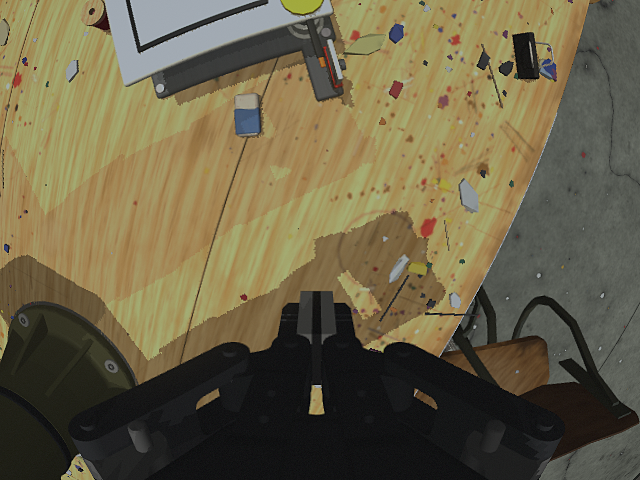

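arm_command --steps '[{"hand": 0,"offset": [-0.037,-0.01,0.016],"turn": 0},{"hand": 0,"offset": [-0.037,-0.01,0.016],"turn": 0},{"hand": 0,"offset": [-0.037,-0.01,0.016],"turn": 0},{"hand": 0,"offset": [-0.037,-0.01,0.016],"turn": 0},{"hand": 0,"offset": [-0.037,-0.01,0.016],"turn": 0}]'

```text
t: 2.6
tcp_pos: [357.0, -70.8, 119.7]
orientation: [0.824, -0.567, 0.0, -0.0]
contact_force: [1.0, 0.9, -1.3]
opening: -0.005
```

arm_command --steps '[{"hand": 0,"offset": [0,0,0],"turn": 0},{"hand": 0,"offset": [0,0,0],"turn": 0}]'

```text
t: 2.8
tcp_pos: [357.6, -71.6, 120.3]
orientation: [0.825, -0.566, 0.0, 0.0]
contact_force: [-0.2, 0.2, -0.3]
opening: -0.001
```

Run:
```python
from h import *
o=readout.get_obs();print(o['t'],o['tcp_pos'],o['qd'].round(3));c=cams.calibration('wrist');np.savez("c3.npz",**c)
im=cams.get_image('wrist');cv2.imwrite("pics/w3.png",im[:,:,::-1])
```

```text
2.8 [357.61804666 -71.58558179 120.27715017] [-0.032  0.001 -0.023  0.001  0.006 -0.006]
```

View pics/w3.png

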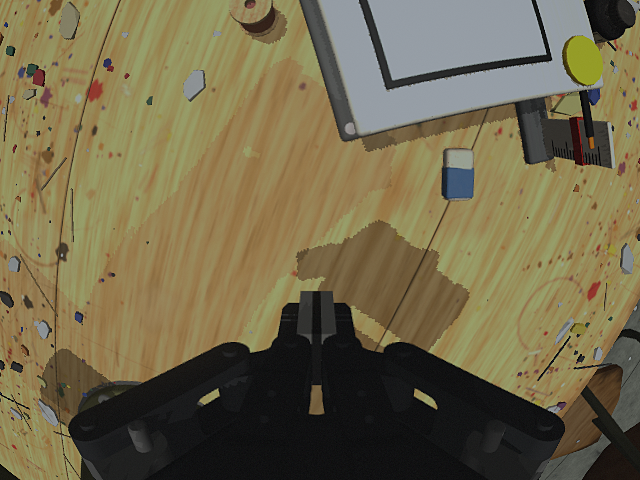

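The yellow scale shows broadside at about (575,140), with the orange tip at about (592,143).

Run:
```python
import cv2
a=cv2.imread("pics/w3.png");cv2.imwrite("pics/w3z.png",cv2.resize(a[80:180,520:640],None,fx=6,fy=6,interpolation=cv2.INTER_NEAREST))
```

```text
(no output)
```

View pics/w3z.png

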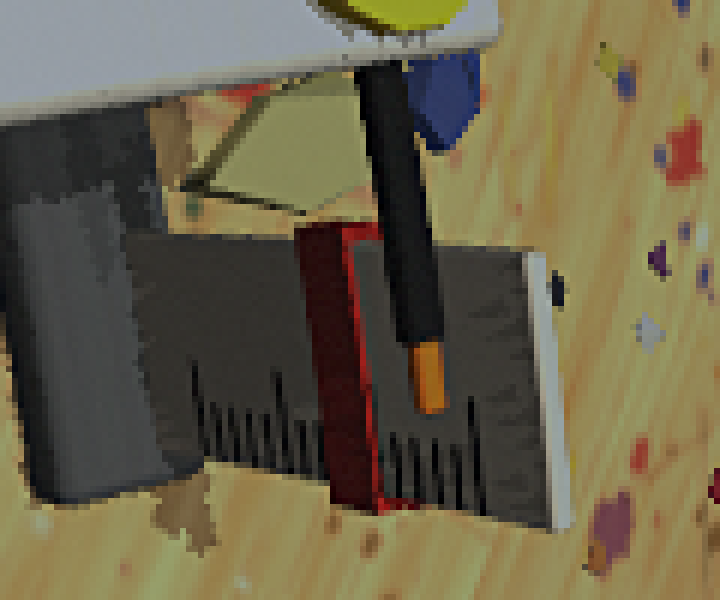

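Run:
```python
from h import *
m=np.load("m.npz");B,Y,ex,ey=m['B'],m['Y'],m['ex'],m['ey'];c=dict(np.load("c3.npz"))
loc=lambda P,O:np.round([np.dot(P-O,ex),np.dot(P-O,ey),P[2]],1)
z=lambda u,v:(520+u/6,80+v/6)
n='wrist'
P=atz(n,z(540,389),98,c);print("top",loc(P,Y), loc(atz(n,z(527,250),98,c),Y),loc(atz(n,z(552,528),98,c),Y))
print("pad",loc(atz(n,(583,60),95,c),Y),"tip",loc(atz(n,z(430,412),85,c),Y))
s=np.dot(P-Y,ex)
for off in(0,1.5):
  print(off,[loc(onplane(n,z(*q),Y+(s+off)*ex,ex,c),Y) for q in((300,230),(333,505),(345,230),(373,510),(316,367),(360,370),(150,240))])
```

```text
top [-9.  56.8 98. ] [-9.7 41.2 98. ] [-8.9 72.7 98. ]
pad [ 0.8 -0.9 95. ] tip [-2.  59.5 85. ]
0 [array([-9. , 40.2, 55. ]), array([-9. , 76. , 54.1]), array([-9. , 39.9, 64.6]), array([-9. , 75.5, 62.8]), array([-9. , 57.9, 54. ]), array([-9. , 57.5, 63.5]), array([-9. , 42.3, 18.8])]
1.5 [array([-7.5, 39.9, 56.9]), array([-7.5, 75.5, 56. ]), array([-7.5, 39.7, 66.4]), array([-7.5, 75. , 64.7]), array([-7.5, 57.5, 56. ]), array([-7.5, 57.1, 65.4]), array([-7.5, 42. , 21. ])]
```

View pics/top0.png

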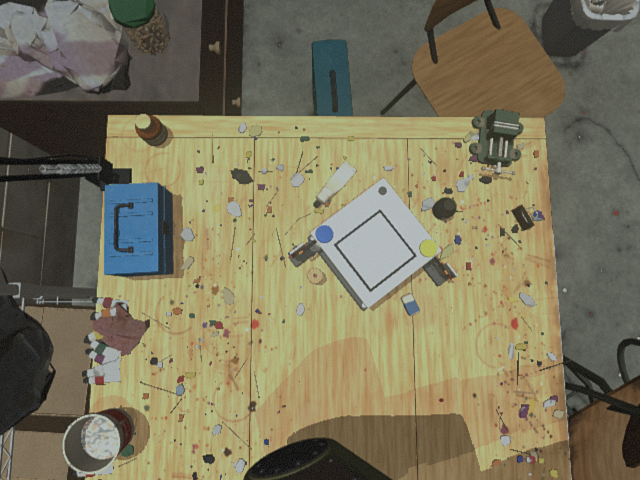

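Run:
```python
from h import *
print(proj('top',[396,209,120]),proj('top',[357,-70,120]))
```

```text
(np.float64(213.5960108681203), np.float64(329.8952212321002)) (np.float64(372.51990245067844), np.float64(351.46672546402345))
```

The table is clear around (214,330) in the top view, so I'll go there for the blue look.

arm_command --steps '[{"hand": 0,"offset": [-0.041,-0.022,0],"turn": 0},{"hand": 0,"offset": [-0.041,-0.022,0],"turn": 0},{"hand": 0,"offset": [-0.041,-0.022,0],"turn": 0},{"hand": 0,"offset": [-0.041,-0.022,0],"turn": 0},{"hand": 0,"offset": [-0.041,-0.022,0],"turn": 0}]'

```text
t: 3.35
tcp_pos: [387.6, 160.5, 120.8]
orientation: [0.824, -0.567, 0.001, -0.001]
contact_force: [1.1, -1.0, -0.6]
opening: -0.002
```

arm_command --steps '[{"hand": 0,"offset": [-0.041,-0.022,0],"turn": 0},{"hand": 0,"offset": [0,0,0],"turn": 0},{"hand": 0,"offset": [0,0,0],"turn": 0}]'

```text
t: 3.65
tcp_pos: [393.0, 205.3, 120.1]
orientation: [0.825, -0.566, 0.0, 0.0]
contact_force: [0.5, -0.9, 0.0]
opening: -0.001
```

Run:
```python
from h import *
o=readout.get_obs();print(o['t'],o['tcp_pos'],o['qd'].round(3));c=cams.calibration('wrist');np.savez("c4.npz",**c)
im=cams.get_image('wrist');cv2.imwrite("pics/w4.png",im[:,:,::-1])
m=np.load("m.npz");P=m['B']+58*m['ex'];P[2]=55;u,v=proj('wrist',P,c);print(u,v)
u=int(min(max(u,60),580));v=int(max(v,50))
print(u-60,v-50);cv2.imwrite("pics/w4z.png",cv2.resize(im[v-50:v+50,u-60:u+60,::-1],None,fx=6,fy=6,interpolation=cv2.INTER_NEAREST))
```

```text
3.65 [392.96293785 205.34457479 120.11309603] [-0.036 -0.023  0.025 -0.001 -0.002 -0.005]
566.4649032192734 138.88275067395256
506 88
```

View pics/w4z.png

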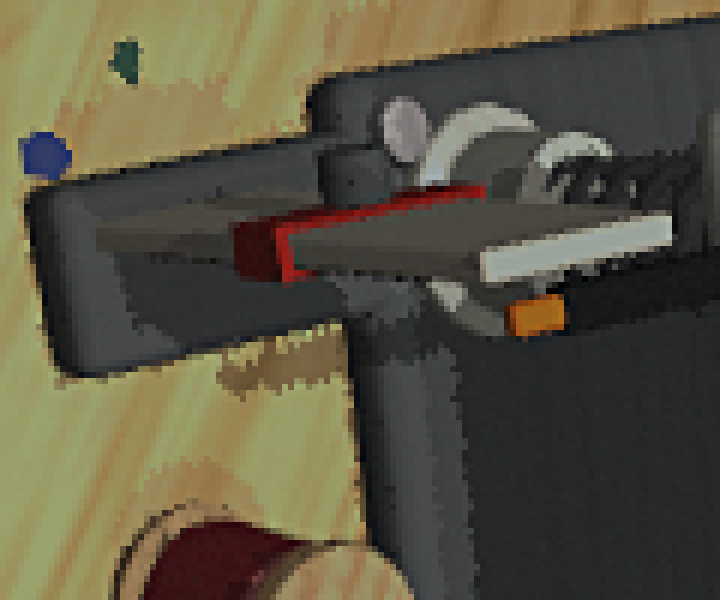

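Run:
```python
from h import *
m=np.load("m.npz");B,Y,ex,ey=m['B'],m['Y'],m['ex'],m['ey'];c=dict(np.load("c4.npz"))
loc=lambda P,O:np.round([np.dot(P-O,ex),np.dot(P-O,ey),P[2]],1)
z=lambda u,v:(506+u/6,88+v/6);n='wrist'
print("top",[loc(atz(n,z(*q),98,c),B) for q in((480,248),(487,282),(668,214),(673,245))],"tip",loc(atz(n,z(508,318),85,c),B))
for x in(74,76):
  print(x,[loc(onplane(n,z(*q),B+x*ex,ex,c),B) for q in((480,248),(487,282),(232,225),(240,278),(276,228),(285,282))])
```

```text
top [array([ 72.4, -11.7,  98. ]), array([72.1, -8. , 98. ]), array([ 41.1, -11.1,  98. ]), array([40.9, -7.6, 98. ])] tip [58.4 -0.8 85. ]
74 [array([ 74. , -12.1,  99.9]), array([ 74. ,  -8.4, 100.3]), array([ 74. , -12.6,  50.5]), array([74. , -5.9, 50.3]), array([ 74. , -12.6,  60.3]), array([74. , -6. , 60.4])]
76 [array([ 76. , -12.5, 102.2]), array([ 76. ,  -8.9, 102.6]), array([ 76. , -13. ,  53.5]), array([76. , -6.4, 53.3]), array([ 76. , -13. ,  63.2]), array([76. , -6.5, 63.3])]
```

arm_command --steps '[{"hand": 0,"offset": [0.041,-0.016,0],"turn": 0},{"hand": 0,"offset": [0.041,-0.016,0],"turn": 0},{"hand": 0,"offset": [0.041,-0.016,0],"turn": 0},{"hand": 0,"offset": [0.041,-0.016,0],"turn": 0},{"hand": 0,"offset": [0.041,-0.016,0],"turn": 0}]'

```text
t: 4.2
tcp_pos: [541.6, 39.3, 120.5]
orientation: [0.824, -0.567, 0.0, -0.0]
contact_force: [-0.0, 0.6, 0.6]
opening: 0.002
```

arm_command --steps '[{"hand": 0,"offset": [0.038,-0.016,0],"turn": 0},{"hand": 0,"offset": [0,0,0],"turn": 0},{"hand": 0,"offset": [0,0,0],"turn": 0}]'

```text
t: 4.5
tcp_pos: [569.0, 11.1, 119.9]
orientation: [0.823, -0.567, -0.0, 0.0]
contact_force: [-0.6, 0.4, -0.2]
opening: -0.002
```

```bash
cat > look.py <<'E'
from h import *
import sys
k=sys.argv[1]
o=readout.get_obs();print(o['t'],o['tcp_pos'].round(2),o['contact_force'].round(2));c=cams.calibration('wrist');np.savez(f"c{k}.npz",**c)
from scipy.spatial.transform import Rotation as R
Rt=R.from_quat(o['orientation']).as_matrix();m=np.load("m.npz")
for q in'BY':print(q,(Rt.T@(m[q]-o['tcp_pos'])).round(1))
ims=[cams.get_image(n) for n in('wrist','scene')]
for n,im in zip('ws',ims):cv2.imwrite(f"pics/{n}{k}.png",im[:,:,::-1])
s=cv2.resize(ims[1][200:400,220:440],(528,480),interpolation=cv2.INTER_NEAREST)
cv2.imwrite(f"pics/j{k}.png",cv2.resize(np.hstack([ims[0],s])[:,:,::-1],(800,329)))
E
python3 look.py 5
```

```text
4.5 [568.95  11.12 119.91] [-0.59  0.42 -0.24]
B [-1.  -2.  24.9]
Y [172.1  93.5  24.9]
```

View pics/j5.png

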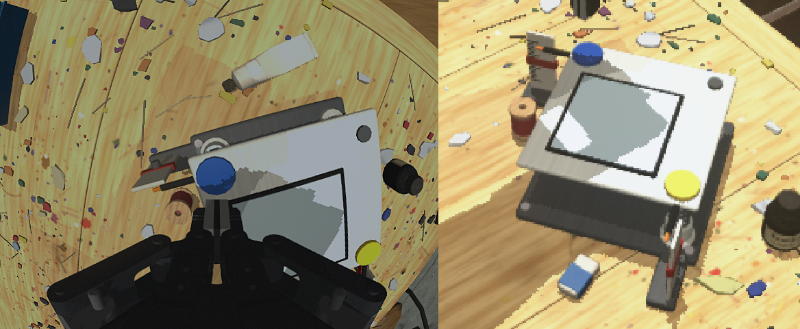

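arm_command --steps '[{"hand": 0,"offset": [-0.001,-0.002,0.016],"turn": 0},{"hand": 0,"offset": [0,0,0.008],"turn": 0},{"hand": 0,"offset": [0,0,0.007],"turn": 0},{"hand": 0,"offset": [0,0,0.006],"turn": 0},{"hand": 0,"offset": [0,0,0.0],"turn": 0}]'

```text
t: 5.1
tcp_pos: [570.2, 15.3, 82.5]
orientation: [0.825, -0.566, -0.0, 0.0]
contact_force: [0.9, 0.7, 0.6]
opening: 0.0
```

```bash
python3 look.py 6
python3 - <<'E'
import cv2
a=cv2.imread("pics/s6.png");cv2.imwrite("pics/s6z.png",cv2.resize(a[205:265,255:335],None,fx=9,fy=9,interpolation=cv2.INTER_NEAREST))
E
```

```text
5.1 [570.24  15.35  82.45] [0.91 0.68 0.63]
B [  2.4   0.7 -12.5]
Y [175.2  96.9 -12.5]
```

View pics/s6z.png

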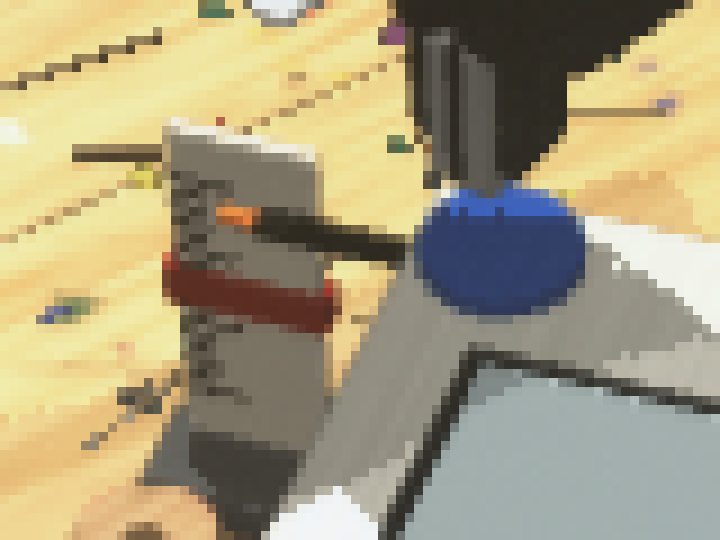

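View pics/w6.png

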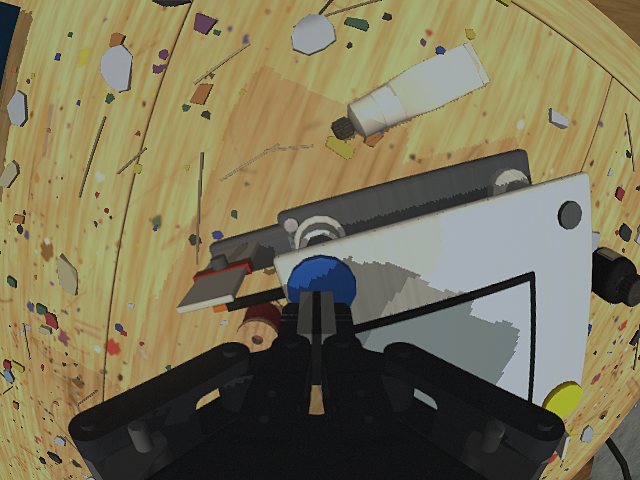

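```bash
python3 - <<'E'
from h import *
o=readout.get_obs();print(o['t'],o['tcp_pos'],o['contact_force'])
c=dict(np.load('c6.npz'))
for z in(75,82.5,90,95,97):print(z,np.round(proj('scene',[570.2,15.3,z]),1),np.round(proj('wrist',[570.2,15.3,z],c),1))
m=np.load("m.npz");print(proj('wrist',m['B'],c),proj('scene',m['B']-[0,0,12.5]))
E
python3 look.py 7
python3 - <<'E'
import cv2
a=cv2.imread("pics/s7.png");cv2.imwrite("pics/s7z.png",cv2.resize(a[205:265,255:335],None,fx=9,fy=9,interpolation=cv2.INTER_NEAREST))
E
```

```text
5.2 [570.76703027  15.26077642  83.34220109] [0.25275959 0.06994518 1.00106805]
75 [309. 239.] [315.5 274.6]
82.5 [308.9 236. ] [315.4 280.2]
90 [308.8 232.9] [315.4 286.3]
95 [308.8 230.9] [315.3 290.6]
97 [308.8 230.1] [315.3 292.4]
(np.float64(320.3497397668805), np.float64(291.88942139529007)) (np.float64(309.79784130700904), np.float64(236.71450716438272))
5.2 [570.77  15.26  83.34] [0.25 0.07 1.  ]
B [  2.2   1.2 -11.7]
Y [175.   97.3 -11.7]
```

View pics/s7z.png

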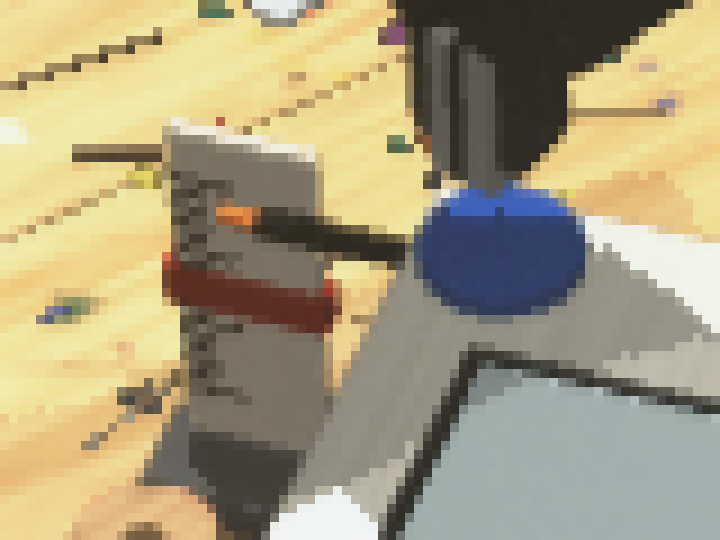

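Run:
```python
from h import *
from scipy.spatial.transform import Rotation as R
c=dict(np.load('c7.npz'))
o1,d1=ray('wrist',(315.5,292),c);o2,d2=ray('scene',(309.4,226.6))
A=np.stack([d1,-d2],1);s=np.linalg.lstsq(A,o2-o1,rcond=None)[0]
p=o1+s[0]*d1;q=o2+s[1]*d2;print(p,q)
o=readout.get_obs();Rt=R.from_quat(o['orientation']).as_matrix();print(Rt.T@((p+q)/2-o['tcp_pos']))
```

```text
[573.16607012  16.07286185 102.92621061] [572.57028008  16.65637705 103.09282999]
[ -0.33930645  -2.28123539 -19.49750349]
```

Run:
```python
import cv2
a=cv2.imread("pics/s7.png");cv2.imwrite("pics/s7w.png",cv2.resize(a[100:260,240:420],None,fx=4,fy=3.6,interpolation=cv2.INTER_CUBIC))
```

View pics/s7w.png

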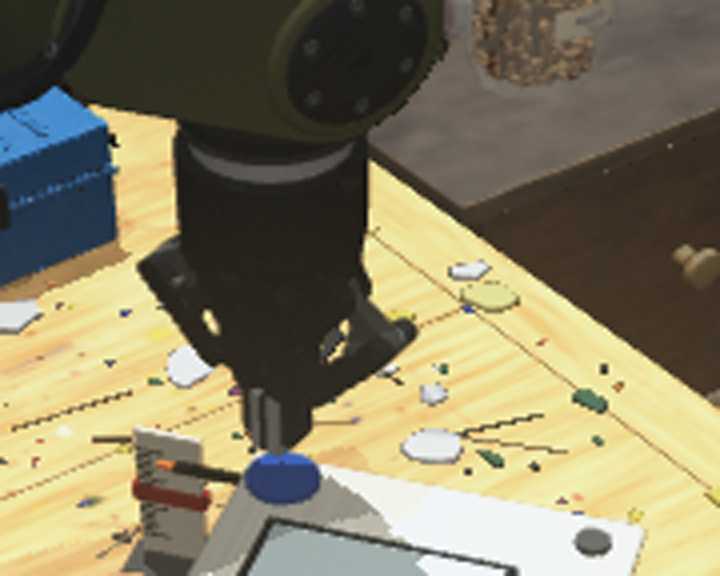

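The pictures show the fingertips about 19 mm higher than the reported TCP implies, and the pad hasn't been touched. From here I'll go by force and vision.

arm_command --steps '[{"hand": 0,"offset": [0.002,0.001,0.004],"turn": 0},{"hand": 0,"offset": [0,0,0.004],"turn": 0},{"hand": 0,"offset": [0,0,0.0],"turn": 0}]'

```text
t: 5.6
tcp_pos: [570.1, 12.9, 74.4]
orientation: [0.824, -0.566, -0.0, 0.0]
contact_force: [0.8, 0.6, -0.2]
opening: 0.0
```

arm_command --steps '[{"hand": 0,"offset": [0,0,0.004],"turn": 0},{"hand": 0,"offset": [0,0,0.004],"turn": 0},{"hand": 0,"offset": [0,0,0.0],"turn": 0}]'

```text
t: 5.9
tcp_pos: [570.1, 13.0, 66.3]
orientation: [0.824, -0.566, -0.0, 0.0]
contact_force: [-0.5, 0.2, 0.0]
opening: 0.0
```

```bash
python3 look.py 8
python3 - <<'E'
import cv2
a=cv2.imread("pics/s8.png");cv2.imwrite("pics/s8z.png",cv2.resize(a[205:265,255:335],None,fx=9,fy=9,interpolation=cv2.INTER_NEAREST))
E
```

```text
5.9 [570.13  13.03  66.34] [-0.48  0.2   0.02]
B [  0.3  -0.2 -28.7]
Y [173.1  95.9 -28.6]
```

View pics/s8z.png

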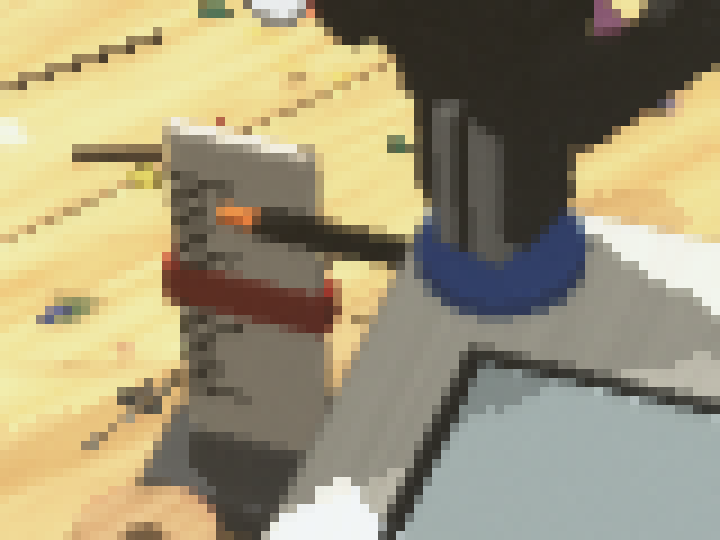

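arm_command --steps '[{"hand": 0,"offset": [0,0,0.003],"turn": 0},{"hand": 0,"offset": [0,0,0.003],"turn": 0},{"hand": 0,"offset": [0,0,0.0],"turn": 0}]'

```text
t: 6.3
tcp_pos: [570.3, 13.0, 60.7]
orientation: [0.825, -0.566, -0.0, 0.0]
contact_force: [0.3, 1.0, 0.7]
opening: 0.001
```

```bash
cat > lz.py <<'E'
import cv2,sys
k=sys.argv[1];a=cv2.imread(f"pics/s{k}.png");w=cv2.imread(f"pics/w{k}.png")
if sys.argv[2]=='b': s=a[205:265,255:335];q=w[200:350,160:360]
else: s=a[295:385,330:410];q=w[200:350,260:460]
f=lambda i,h:cv2.resize(i,(int(i.shape[1]*h/i.shape[0]),h),interpolation=cv2.INTER_NEAREST)
h=300 if sys.argv[2]=='b' else 330
import numpy as np
o=np.hstack([f(s,h),f(q,h)]);print(o.shape);cv2.imwrite(f"pics/z{k}.png",o)
E
python3 look.py 9; python3 lz.py 9 b
```

```text
6.3 [570.34  13.02  60.67] [0.29 0.99 0.71]
B [  0.2  -0.  -34.3]
Y [173.   96.1 -34.3]
(300, 800, 3)
```

View pics/z9.png

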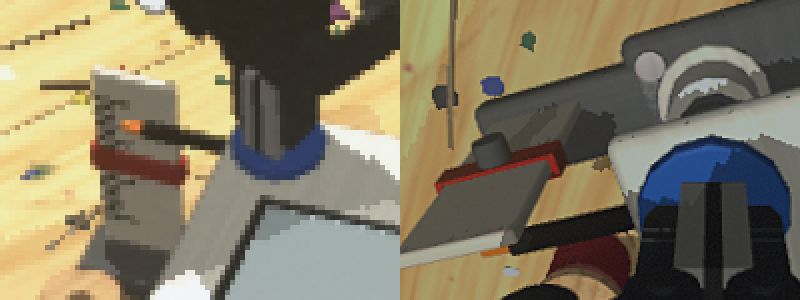

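```bash
cat > tip.py <<'E'
import cv2,numpy as np,sys
def tip(k,box,cam='s'):
    a=cv2.imread(f"pics/{cam}{k}.png").astype(float);x0,y0,x1,y1=box;b=a[y0:y1,x0:x1]
    w=np.clip(b[...,2]-b[...,0]-60,0,None)*(b[...,1]>b[...,2]*.35)*(b[...,1]<b[...,2]*.75)*(b[...,0]<110)
    v,u=np.mgrid[y0:y1,x0:x1];return (u*w).sum()/w.sum(),(v*w).sum()/w.sum(),w.sum()
if __name__=="__main__":
    box=(276,224,286,256) if sys.argv[1]=='b' else (352,338,362,370)
    for k in sys.argv[2:]:print(k,np.round(tip(k,box),2))
E
cp pics/scene0.png pics/s0.png; python3 tip.py b 0 5 6 7 8 9; python3 tip.py y 0 5 6 7 8 9
python3 - <<'E'
import cv2
a=cv2.imread("pics/s9.png")[222:244,276:288]
for r in range(0,22):print(222+r,[tuple(int(t) for t in a[r,c][::-1]) for c in (2,3,4,5,6)])
E
```

```text
0 [280.89 228.44 594.  ]
5 [280.89 228.43 671.  ]
6 [280.89 228.44 683.  ]
7 [280.89 228.44 685.  ]
8 [280.89 228.44 690.  ]
9 [280.86 229.63 691.  ]
0 [ 358.31  345.25 1374.  ]
5 [ 358.36  345.8  1490.  ]
6 [ 358.38  346.03 1506.  ]
7 [ 358.37  345.97 1504.  ]
8 [ 358.39  346.08 1513.  ]
9 [ 358.38  346.23 1499.  ]
222 [(123, 114, 98), (123, 115, 99), (122, 113, 98), (123, 114, 98), (125, 117, 102)]
223 [(123, 115, 99), (123, 116, 99), (123, 115, 98), (122, 114, 98), (123, 114, 99)]
224 [(124, 115, 100), (123, 114, 98), (123, 115, 99), (123, 115, 99), (122, 114, 98)]
225 [(81, 75, 61), (81, 75, 62), (100, 91, 78), (121, 113, 98), (123, 115, 99)]
226 [(117, 109, 93), (96, 90, 75), (98, 90, 76), (121, 113, 97), (124, 115, 99)]
227 [(122, 113, 98), (120, 112, 96), (121, 113, 97), (123, 114, 99), (122, 114, 98)]
228 [(122, 113, 97), (123, 114, 99), (123, 115, 98), (123, 115, 100), (123, 115, 99)]
229 [(123, 114, 99), (178, 123, 80), (233, 154, 75), (214, 132, 73), (213, 127, 71)]
230 [(101, 93, 80), (156, 97, 56), (194, 105, 52), (230, 130, 64), (237, 141, 68)]
231 [(119, 111, 95), (126
[... 312 characters left out ...]
6, 62, 49), (108, 65, 52), (116, 92, 78), (119, 96, 82), (122, 113, 98)]
236 [(94, 47, 35), (94, 47, 35), (96, 53, 41), (97, 52, 40), (102, 57, 45)]
237 [(91, 46, 34), (91, 45, 33), (91, 45, 34), (91, 45, 33), (92, 45, 34)]
238 [(92, 45, 34), (90, 46, 34), (91, 45, 34), (91, 46, 34), (91, 45, 34)]
239 [(91, 70, 57), (98, 56, 44), (98, 56, 44), (92, 46, 35), (92, 45, 35)]
240 [(96, 88, 74), (120, 109, 94), (121, 110, 95), (112, 89, 75), (111, 88, 74)]
241 [(99, 92, 78), (83, 76, 63), (83, 76, 64), (67, 60, 49), (120, 111, 96)]
242 [(80, 73, 61), (118, 110, 95), (119, 111, 96), (118, 110, 95), (122, 114, 99)]
243 [(95, 88, 75), (123, 114, 99), (124, 116, 100), (123, 115, 100), (124, 115, 100)]
```

arm_command --steps '[{"hand": 0,"offset": [0,0,0.004],"turn": 0},{"hand": 0,"offset": [0,0,0.004],"turn": 0},{"hand": 0,"offset": [0,0,0.0],"turn": 0}]'

```text
t: 6.7
tcp_pos: [570.4, 13.0, 52.6]
orientation: [0.824, -0.566, -0.0, 0.0]
contact_force: [1.0, 0.6, 2.4]
opening: -0.002
```

```bash
python3 look.py 10; python3 lz.py 10 b;python3 tip.py b 0 10;python3 tip.py y 9 10
python3 - <<'E'
from h import *
m=np.load("m.npz")
for O,e in((m['B'],m['ex']),(m['Y'],m['ey'])):
    a=None
    for z in(85,80,75,70,65,60,56):
        # rotate tip about axis: approx horizontal inset
        P=O+(np.sqrt(200**2-(85-z)**2)-140)*e;P[2]=z;q=np.array(proj('scene',P))
        a=q if a is None else a;print(z,(q-a).round(2))
E
```

```text
6.7 [570.37  12.95  52.6 ] [0.97 0.61 2.44]
B [  0.2   0.  -42.4]
Y [173.   96.1 -42.4]
(300, 800, 3)
0 [280.89 228.44 594.  ]
10 [281.31 233.95 670.  ]
9 [ 358.38  346.23 1499.  ]
10 [ 358.47  346.27 1425.  ]
85 [0. 0.]
80 [0.18 2.02]
75 [0.43 4.03]
70 [0.73 6.05]
65 [1.1  8.07]
60 [ 1.53 10.08]
56 [ 1.92 11.7 ]
85 [0. 0.]
80 [-0.15  1.92]
75 [-0.27  3.76]
70 [-0.37  5.52]
65 [-0.45  7.18]
60 [-0.5   8.77]
56 [-0.53  9.98]
```

View pics/z10.png

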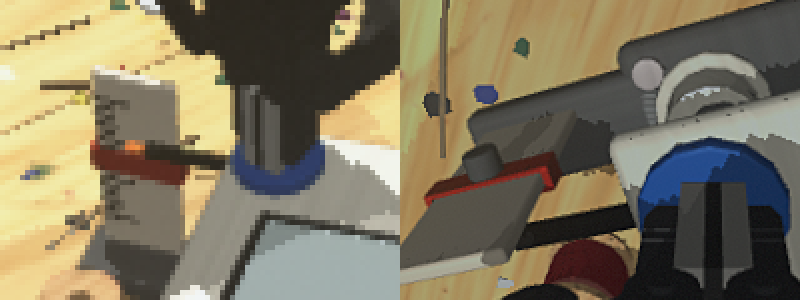

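arm_command --steps '[{"hand": 0,"offset": [0,0,0.004],"turn": 0},{"hand": 0,"offset": [0,0,0.004],"turn": 0},{"hand": 0,"offset": [0,0,0.0],"turn": 0}]'

```text
t: 7.1
tcp_pos: [570.6, 12.8, 44.7]
orientation: [0.824, -0.566, 0.0, 0.0]
contact_force: [0.5, -0.4, 3.5]
opening: -0.001
```

```bash
python3 look.py 11; python3 lz.py 11 b;python3 tip.py b 0 11;python3 tip.py y 10 11
```

```text
7.1 [570.56  12.83  44.72] [ 0.48 -0.41  3.55]
B [ -0.    0.1 -50.3]
Y [172.8  96.2 -50.2]
(300, 800, 3)
0 [280.89 228.44 594.  ]
11 [282.12 238.17 547.  ]
10 [ 358.47  346.27 1425.  ]
11 [ 358.41  346.14 1521.  ]
```

View pics/z11.png

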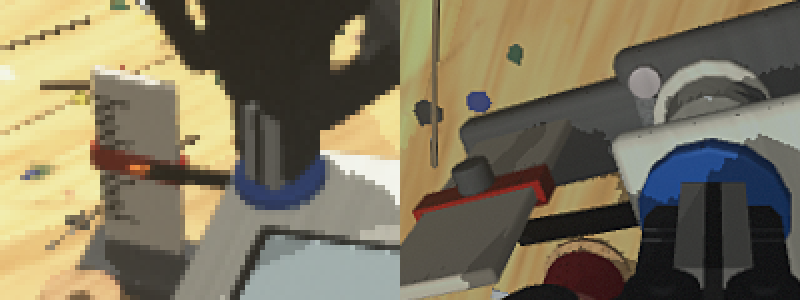

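arm_command --steps '[{"hand": 0,"offset": [0,0,0.003],"turn": 0},{"hand": 0,"offset": [0,0,0.0],"turn": 0},{"hand": 0,"offset": [0,0,0.0],"turn": 0},{"hand": 0,"offset": [0,0,0.0],"turn": 0},{"hand": 0,"offset": [0,0,0.0],"turn": 0}]'

```text
t: 7.7
tcp_pos: [570.8, 12.9, 42.4]
orientation: [0.824, -0.566, 0.0, -0.0]
contact_force: [1.4, -1.5, 5.2]
opening: 0.005
```

```bash
python3 look.py 12; python3 lz.py 12 b;python3 tip.py b 0 12;python3 tip.py y 10 12
```

```text
7.7 [570.8   12.86  42.42] [ 1.36 -1.51  5.18]
B [ -0.1   0.3 -52.6]
Y [172.8  96.4 -52.6]
(300, 800, 3)
0 [280.89 228.44 594.  ]
12 [282.5  239.46 463.  ]
10 [ 358.47  346.27 1425.  ]
12 [ 358.41  346.05 1521.  ]
```

View pics/z12.png

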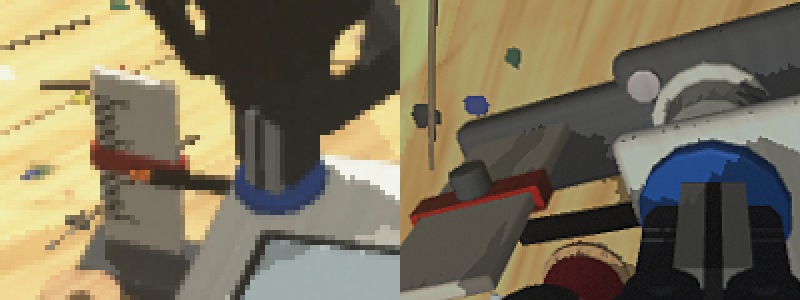

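arm_command --steps '[{"hand": 0,"offset": [0,0,0.001],"turn": 0},{"hand": 0,"offset": [0,0,0.0],"turn": 0},{"hand": 0,"offset": [0,0,0.0],"turn": 0},{"hand": 0,"offset": [0,0,0.0],"turn": 0},{"hand": 0,"offset": [0,0,0.0],"turn": 0}]'

```text
t: 8.3
tcp_pos: [570.9, 12.8, 41.5]
orientation: [0.824, -0.566, 0.001, -0.0]
contact_force: [1.7, -1.3, 4.9]
opening: -0.004
```

```bash
python3 look.py 13; python3 lz.py 13 b;python3 tip.py b 0 13;python3 tip.py y 10 13
```

```text
8.3 [570.88  12.83  41.52] [ 1.75 -1.31  4.91]
B [ -0.1   0.4 -53.5]
Y [172.7  96.5 -53.5]
(300, 800, 3)
0 [280.89 228.44 594.  ]
13 [282.39 239.91 391.  ]
10 [ 358.47  346.27 1425.  ]
13 [ 358.41  346.07 1495.  ]
```

View pics/s13.png

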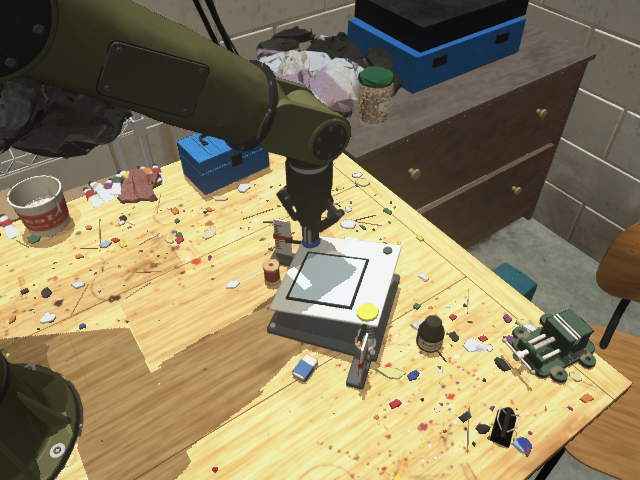

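arm_command --steps '[{"hand": 0,"offset": [0,0,-0.008],"turn": 0},{"hand": 0,"offset": [0,0,-0.008],"turn": 0},{"hand": 0,"offset": [0,0,-0.008],"turn": 0},{"hand": 0,"offset": [0,0,-0.01],"turn": 0},{"hand": 0,"offset": [0,0,-0.025],"turn": 0}]'

```text
t: 8.9
tcp_pos: [569.4, 13.1, 99.4]
orientation: [0.824, -0.566, -0.001, 0.001]
contact_force: [-0.4, -0.5, -0.5]
opening: -0.001
```

```bash
python3 look.py 14;python3 tip.py b 0 14;python3 tip.py y 0 14
```

```text
8.9 [569.37  13.06  99.43] [-0.35 -0.5  -0.5 ]
B [ 0.6 -0.9  4.4]
Y [173.5  95.2   4.5]
0 [280.89 228.44 594.  ]
14 [280.89 228.44 680.  ]
0 [ 358.31  345.25 1374.  ]
14 [ 358.36  345.88 1488.  ]
```

arm_command --steps '[{"hand": 0,"offset": [0.035,0.019,0],"turn": 0},{"hand": 0,"offset": [0.035,0.019,0],"turn": 0},{"hand": 0,"offset": [0.035,0.019,0],"turn": 0},{"hand": 0,"offset": [0.035,0.019,0],"turn": 0},{"hand": 0,"offset": [0.033,0.019,0],"turn": 0}]'

```text
t: 9.5
tcp_pos: [543.5, -184.2, 100.1]
orientation: [0.824, -0.566, -0.0, 0.0]
contact_force: [0.9, 0.4, -0.5]
opening: -0.0
```

arm_command --steps '[{"hand": 0,"offset": [0,0,0.01],"turn": 0},{"hand": 0,"offset": [0,0,0.01],"turn": 0},{"hand": 0,"offset": [0,0,0],"turn": 0}]'

```text
t: 9.8
tcp_pos: [543.3, -181.5, 78.3]
orientation: [0.825, -0.566, -0.002, 0.0]
contact_force: [-0.2, -0.5, -0.6]
opening: 0.001
```

```bash
python3 look.py 15;python3 tip.py b 0 15;python3 tip.py y 0 15; python3 lz.py 15 y
```

```text
9.8 [ 543.27 -181.46   78.31] [-0.19 -0.53 -0.56]
B [-171.5  -95.3  -16.5]
Y [  1.3   1.  -16.7]
0 [280.89 228.44 594.  ]
15 [280.61 229.31 804.  ]
0 [ 358.31  345.25 1374.  ]
15 [ 358.39  345.89 1242.  ]
(330, 733, 3)
```

View pics/z15.png

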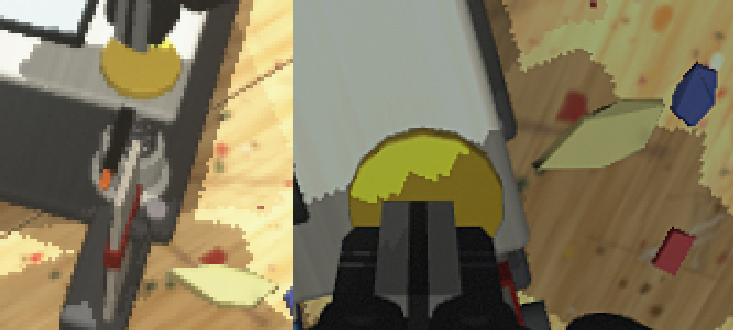

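arm_command --steps '[{"hand": 0,"offset": [0.001,0.001,0.007],"turn": 0},{"hand": 0,"offset": [0,0,0.007],"turn": 0},{"hand": 0,"offset": [0,0,0.007],"turn": 0},{"hand": 0,"offset": [0,0,0.006],"turn": 0},{"hand": 0,"offset": [0,0,0],"turn": 0}]'

```text
t: 10.4
tcp_pos: [543.3, -183.7, 52.3]
orientation: [0.824, -0.566, -0.0, 0.0]
contact_force: [-0.1, -0.3, 2.7]
opening: 0.004
```

```bash
python3 look.py 16;python3 tip.py b 15 16;python3 tip.py y 15 16; python3 lz.py 16 y
```

```text
10.4 [ 543.27 -183.71   52.27] [-0.06 -0.33  2.69]
B [-173.6  -96.   -42.7]
Y [ -0.8   0.1 -42.7]
15 [280.61 229.31 804.  ]
16 [280.69 229.58 606.  ]
15 [ 358.39  345.89 1242.  ]
16 [ 358.18  350.75 1246.  ]
(330, 733, 3)
```

View pics/z16.png

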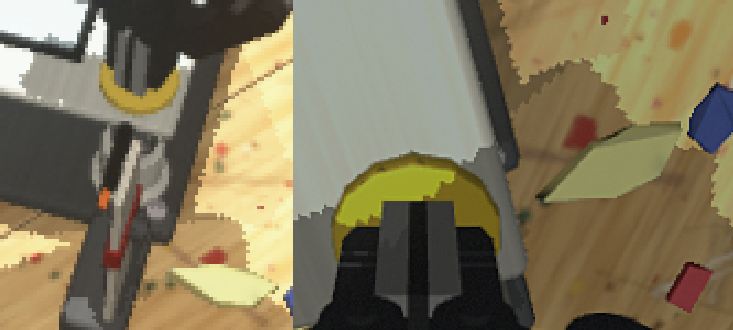

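arm_command --steps '[{"hand": 0,"offset": [0,0,0.004],"turn": 0},{"hand": 0,"offset": [0,0,0.004],"turn": 0},{"hand": 0,"offset": [0,0,0],"turn": 0},{"hand": 0,"offset": [0,0,0],"turn": 0}]'

```text
t: 10.9
tcp_pos: [543.7, -183.8, 45.2]
orientation: [0.825, -0.566, 0.0, -0.0]
contact_force: [0.9, -0.4, 4.5]
opening: 0.001
```

```bash
python3 look.py 17;python3 tip.py b 15 17;python3 tip.py y 15 17; python3 lz.py 17 y
```

```text
10.9 [ 543.66 -183.84   45.22] [ 0.94 -0.42  4.5 ]
B [-173.9  -95.7  -49.8]
Y [ -1.    0.4 -49.8]
15 [280.61 229.31 804.  ]
17 [280.92 229.73 542.  ]
15 [ 358.39  345.89 1242.  ]
17 [ 358.05  353.54 1253.  ]
(330, 733, 3)
```

View pics/z17.png

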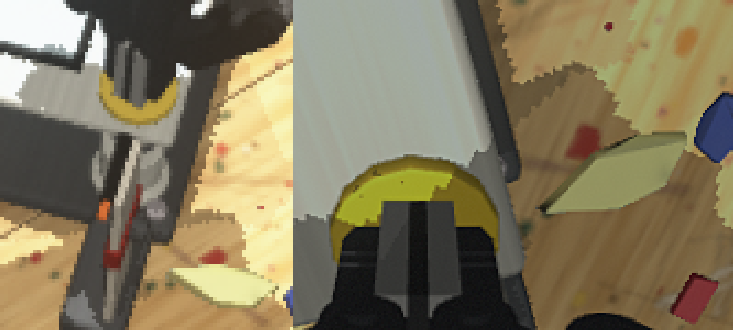

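arm_command --steps '[{"hand": 0,"offset": [0,0,0.003],"turn": 0},{"hand": 0,"offset": [0,0,0],"turn": 0},{"hand": 0,"offset": [0,0,0],"turn": 0},{"hand": 0,"offset": [0,0,0],"turn": 0},{"hand": 0,"offset": [0,0,0],"turn": 0}]'

```text
t: 11.5
tcp_pos: [543.7, -183.8, 42.4]
orientation: [0.824, -0.566, 0.0, -0.0]
contact_force: [0.1, 0.8, 5.5]
opening: -0.002
```

```bash
python3 look.py 18;python3 tip.py b 15 18;python3 tip.py y 15 18; python3 lz.py 18 y
```

```text
11.5 [ 543.74 -183.84   42.38] [0.07 0.78 5.49]
B [-173.9  -95.7  -52.6]
Y [ -1.1   0.5 -52.6]
15 [280.61 229.31 804.  ]
18 [280.31 229.71 502.  ]
15 [ 358.39  345.89 1242.  ]
18 [ 358.08  354.42 1248.  ]
(330, 733, 3)
```

View pics/z18.png

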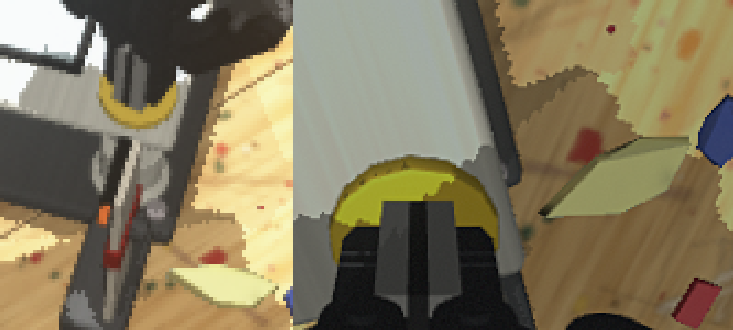

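arm_command --steps '[{"hand": 0,"offset": [0,0,0],"turn": 0},{"hand": 0,"offset": [0,0,0],"turn": 0},{"hand": 0,"offset": [0,0,0],"turn": 0},{"hand": 0,"offset": [0,0,0],"turn": 0}]'

```text
t: 12.0
tcp_pos: [543.7, -183.9, 42.4]
orientation: [0.825, -0.566, 0.0, -0.0]
contact_force: [0.5, 1.4, 5.3]
opening: 0.003
```

arm_command --steps '[{"hand": 0,"offset": [0,0,-0.008],"turn": 0},{"hand": 0,"offset": [0,0,-0.008],"turn": 0},{"hand": 0,"offset": [0,0,-0.008],"turn": 0},{"hand": 0,"offset": [0,0,-0.02],"turn": 0},{"hand": 0,"offset": [0,0,-0.04],"turn": 0}]'

```text
t: 12.5
tcp_pos: [542.0, -183.4, 124.9]
orientation: [0.824, -0.566, -0.003, 0.001]
contact_force: [-0.5, -0.2, 0.3]
opening: -0.005
```

arm_command --steps '[{"hand": 0,"offset": [0,0,-0.04],"turn": 0},{"hand": 0,"offset": [0,0,0],"turn": 0},{"hand": 0,"offset": [0,0,0],"turn": 0}]'

```text
t: 12.8
tcp_pos: [543.5, -184.0, 166.9]
orientation: [0.824, -0.566, 0.001, -0.0]
contact_force: [-0.3, -0.4, -1.1]
opening: -0.004
```

```bash
python3 look.py 19;python3 tip.py b 0 19;python3 tip.py y 0 15 19
```

```text
12.8 [ 543.51 -183.96  166.88] [-0.29 -0.39 -1.06]
B [-174.   -95.8   71.8]
Y [-1.2  0.3 71.9]
0 [280.89 228.44 594.  ]
19 [280.8  228.71 705.  ]
0 [ 358.31  345.25 1374.  ]
15 [ 358.39  345.89 1242.  ]
19 [ 358.36  345.27 1096.  ]
```

View pics/s19.png

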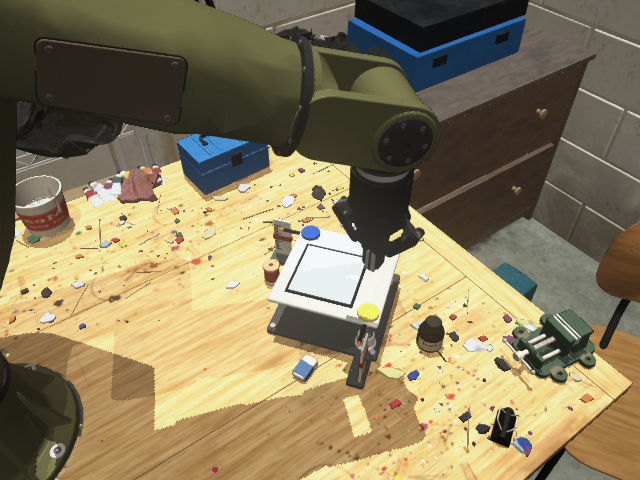

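```bash
python3 -c "
from cell import r
print(r.sign_off())"
```

```text
the job is handed in; nothing more can be done
None
```

I pressed both pads with the shut fingertips, held each pointer on its red mark and let it spring back, blue first and then yellow. The job is handed in; no verdict was reported.

| Corner | Mark height | Pointer tip during hold | Press force | Time held in window |
|---|---|---|---|---|
| Blue | about 56 mm | about 57–58 mm | about 5 N | about 1 s |
| Yellow | about 60 mm | about 59–61 mm | about 5.4 N | about 0.9 s |

- **Release:** after each press the pointer was back at its starting height in the scene picture, to within about 0.3 pixels. The other corner stayed at rest during each press, apart from a blue reading drift of about 0.4 pixels (roughly 1 mm).
- **Surroundings:** the ink bottle, spool and eraser are where they stood in the final scene picture. The tube is hidden in that view; I last saw it while pressing blue, and the arm did not go near it. I looked at these rather than measuring them. The arm ended clear of the mount, and the run took about 13 s.
- **Disagreements:** contact came with the reported TCP about 32 mm lower than the stated pad height would put it. I went by the pictures and force instead of the stated tool length. The yellow pointer height during the hold differed by about 2 mm between the picture and the arm's travel (60.8 and 58.9 mm), both inside the window.

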